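# Take the used filter out of its bayonet port

## Task

Take the used solvent filter (the plug with the straight bar grip) out of its station: pull the station's locking slide all the way back, turn the filter anticlockwise (seen from above) until its tab points at the raised line mark on the block, then lift it straight out and stand it upright in the shallow steel tray. Leave the neighbouring station with the round blank cap as it is, and the other things on the bench where they stand.

Things in the scene. Friction and masses are not known exactly. Their poses are not given: they have to be found in the camera images.
- filter_station: Aluminium filter station fixed to the bench. Origin on the bench under the port's axis, z up. Block 96 x 96 mm, top at z = 30 mm, the port's floor at z = 10 mm; a 44 mm wide apron with the locking slide runs out along -x to x = -114 mm. It stands in one of two places; in the other is a like block with a round grey cap.
- open_mark (a point): middle of the raised dark line mark (10 x 3.5 mm, pointing to the axis) on top of the filter station, 48 mm from the port's axis at 218 degrees from the station's x axis. When the tab points at it, the filter's lugs lie under the two slots of the bayonet roof and it can be lifted, by 25 mm to come clear of the block. The turn is stopped about 3 degrees beyond.
- lock_slide (a joint): locking slide of the filter station, in m: 0 = pushed in, its tongue bars the filter's tab; it slides along the station's -x, away from the port, to 0.020 = fully back (about 1.5 N of friction, stays where it is left).
- slide_grip (a point): on the slide's upright black finger tab, on its centre line, 8 mm below its top. The tab is 12 mm wide (station y), 18 mm long (station x), from z = 36 to 66 mm; beside its foot the slide's 27 mm wide steel plate rises to z = 36.5 mm.
- filter: used filter plug of ivory-white plastic, 66 mm tall, 0.22 kg. Origin at the centre of its underside, z up. Round stem 36 mm across at z = 0 to 22 with two lugs along +x and -x (10 mm wide, to 26 mm from the axis, z = 2 to 9); flange 54 mm across at z = 22 to 28; bar grip 48 mm along x, 12 mm across y, z = 28 to 66. Locked, its x axis is at about -24 degrees in the station's frame; free at +38.
- filter_grip (a point): middle of the filter's bar grip, on its axis, 52 mm above its underside, 14 mm below the bar's top
- tab_tip (a point): tip of the single tab that juts from the filter's flange along the filter's -x, 43 mm from the axis, 25 mm above the underside (10 mm wide, z = 22 to 36)
- tray: shallow open steel tray fixed to the bench, 126 mm (x) by 106 mm (y), 20 mm high, walls and floor 3 mm thick. Origin under its centre, z up
- tray_in (a point): centre of the tray's inner floor, axes as the tray's; inside 120 x 100 mm
- blank_station: like aluminium block, fixed, its port shut by a fixed round grey cap 42 mm across (57 mm high in all), its slide fixed: to be left alone. Origin on the bench under the cap's axis
- beaker: bystander: 100 ml glass beaker, 55 mm across, 70 mm high, origin under its centre
- timer: bystander: flat white timer 62 x 62 x 19 mm, origin under its centre
- small_bottle_a: bystander: small amber bottle with black cap, 46 mm across, 98 mm high, origin under its centre
- small_bottle_b: bystander: small amber bottle with white cap, 46 mm across, 112 mm high, origin under its centre
Things that resemble listed ones, but are neither listed nor needed, are in the scene too. What is shaped like the filter but red is not meant. Several things have the shape of the tray; the one meant has the colours described above.

How it is judged:
By the outcome, as a careful person would: the job done as asked, in the order asked, and still so for the second after the job is handed in, with the robot touching nothing.
It also fails if it takes over 54 s, if anything falls off the work surface, if the arm or the gripper's body presses on something with over 40 N, if the wrist force passes 120 N, or if a joint passes its speed limit or range.

## Robot

A 6-joint arm with a two-finger parallel gripper is mounted at the origin on the work surface; the furniture and walls round the work are solid. World frame = base frame: x ahead of the robot, y to its left, z up, the work surface at z = 0. Lengths are in m, angles in rad, forces in N, time in s.
With the tool pointing down it reaches from about 0.25 to 0.775 m from the base axis. Payload 4 kg.
Tool frame: the origin (TCP) lies between the finger pads; the fingertips stand 11 mm ahead of it and the grasp point (between the pads) lies 8 mm behind it (robot.tip_extent is the z of the fingertips in the tool frame, in m); z points along the fingers, y is the line along which they close (so a half turn about z gives the same grasp; the last joint's range is limited). The gripper opens to 94 mm and grips with 3 to 60 N. Pads are 16 mm wide; open, the fingers measure 119 mm over their backs; the gripper's body (75 mm by 177 mm) begins 78 mm behind the grasp point.
Start: joints at [-1.226, 0.087, 1.371, -0, 1.684, -0.103], TCP at [0.238, -0.496, 0.217] pointing down, gripper open.
Joint ranges: [-3.1, 3.1], [-0.76, 2.03], [0.27, 2.55], [-1.08, 4.22], [0.17, 2.65], [-2.57, 2.57]. Speed limits (rad/s): [2.79, 2.79, 3.14, 3.14, 3.14, 3.14].

## Interface

Orientations are given as [roll, pitch, yaw] about the fixed x, y, z axes, in that order (R = Rz(yaw) Ry(pitch) Rx(roll)).
In Python, from bench import robot, imaging gives the robot as it stands.
- The arm moves only by the shell command python3 -m pendant 'ROWS'. ROWS is JSON, a list of rows, each a list of 7 numbers: the shift along the world's x, y, z in cm, then the turn, a rotation vector about the world's x, y, z in degrees, then the opening, from 0 (shut) to 1 (fully open). In form: [[dx, dy, dz, ax, ay, az, jaw], ...]. A call has 1 to 8 rows; each row shifts and turns the commanded pose from where the row before left it; what a row does not reach is not made up. A row lasts 1/10 s, in which the tool goes at most 50 mm and 8.59 degrees, less where a joint would pass 70% of its speed; a pose out of reach is approached as far as the arm can. A call is refused whole if a number of a shift passes 5 or a number of a turn 8.59, either way. A call with a gripper value outside its range is refused whole. The fingers move at their own pace and stop on an object; the grip force is fixed at half the most. Time passes only in rows, so rows that do not move let the fingers close. It gives the time, the measured TCP pose, the force, the opening and the grip force at its end, in the units of the state.
- robot.get_obs(): the state, without advancing time (a new reading comes with each control period).
- imaging.snapshot(name): name is "scene" or "top" or "wrist"; returns the picture (420x560x3 uint8, red, green, blue); there is no depth.
- imaging.camera_params(name): a dict with "camera_matrix" (3x3 intrinsics, pixels), "R" (3x3) and "t" (3): a world point X has camera coordinates R X + t. Camera axes: x right, y down, z forward; pixel columns grow to the right and rows downward; lengths in m; the calibration is good to about 2 mm. The wrist camera is an equidistant fisheye: a pixel r from the principal point sees the ray r / f radians off the axis. A picture is of the moment at which its call begins: read the wrist's pose just before it. camera_params takes no time and is no camera call; for the wrist camera it gives the pose at the moment of the call.
- robot.close_job(): hands the job in; it is judged then, once.
The state is a dict: "time": time; "joint_positions": joint angles; "qvel": joint speeds; "joint_torque": joint torques, N m; "tool_pos": TCP position; "ee_rot": TCP orientation; "wrist_force": force on the tool from outside, world axes, zero at the start; "wrist_torque": the same for the moment, N m; "width": finger opening in m; "finger_force": force on a finger pad.
Only numpy, scipy, OpenCV 4.12 (cv2) and the standard library are available. Lean on these libraries where they do the work, as an engineer would, in place of code of your own. Each camera call takes 0.05 s, during which the arm holds its last target. There are 200 camera calls.

## Working session

There is one attempt and no reset: what is moved stays moved. The work goes in short steps, Python scripts to look and compute and a shell command to move; the robot and the scene stay as the last step left them, time stands still between calls to the robot, and variables do not carry over. Pictures are saved under pics/ and viewed, at most 10 in all, crops included, and the job is handed in when it is done.

```bash
ls; mkdir -p pics
python3 - <<'E'
from bench import robot, imaging
import cv2, numpy as np
for n in ("scene","top"):
    im=imaging.snapshot(n); cv2.imwrite(f"pics/{n}0.png",im[:,:,::-1])
    p=imaging.camera_params(n); R=np.array(p["R"]);print(n,np.round(p["camera_matrix"],1).tolist(),np.round(-R.T@np.array(p["t"]),3),np.round(R,2).tolist())
o=robot.get_obs();print(o["time"],o["tool_pos"],o["ee_rot"],o["width"])
E
```

```text
pics
scene [[522.0, 0.0, 276.7], [0.0, 522.0, 220.7], [0.0, 0.0, 1.0]] [-0.182 -0.955  1.286] [[0.81, -0.59, 0.01], [-0.43, -0.6, -0.68], [0.4, 0.54, -0.74]]
top [[474.8, 0.0, 272.6], [0.0, 474.8, 212.8], [0.0, 0.0, 1.0]] [ 0.391 -0.026  1.261] [[-0.01, -1.0, -0.01], [-1.0, 0.01, -0.05], [0.05, 0.01, -1.0]]
0.1 [ 0.23798956 -0.49533004  0.21545516] [-3.13966987e+00 -2.01217198e-04  4.47874138e-01] 0.09413232837245974
```

View pics/top0.png

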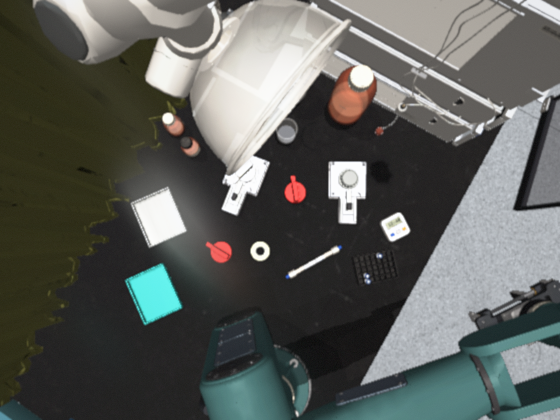

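View pics/scene0.png

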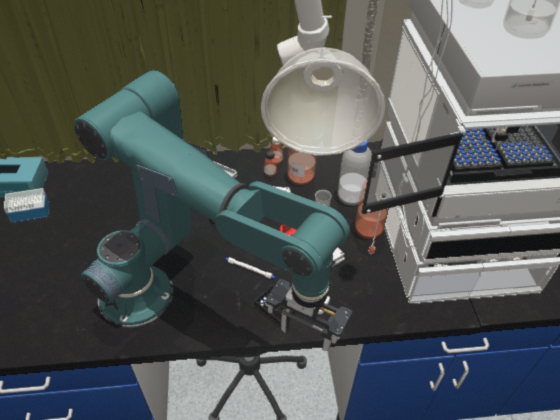

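The top view shows two blocks. One has the grey round cap (348,180). The other (250,180) is partly under the hood and is the filter station. The trays are whitish (158,216) and cyan (153,293). Red decoys are at (221,251) and (295,190). I'll bring the wrist camera over to look.

```bash
python3 -m pendant '[[1.5,4.4,1,0,0,8.5,1],[1.5,4.4,1,0,0,8.5,1],[1.5,4.4,1,0,0,8.5,1],[1.5,4.4,1,0,0,8.5,1],[1.5,4.4,1,0,0,8.5,1],[1.5,4.4,1,0,0,8.5,1],[1.5,4.4,1,0,0,8.5,1],[1.5,4.4,1,0,0,8.5,1]]'; python3 -m pendant '[[0.5,4,0,0,0,8.5,1],[0.5,4,0,0,0,8.5,1],[0.5,4,0,0,0,8.5,1],[0,0,0,0,0,8.5,1],[0,0,0,0,0,8.5,1],[0,0,0,0,0,8.5,1],[0,0,0,0,0,0,1]]'
cat > h.py <<'E'
import numpy as np, cv2
from bench import robot, imaging
def ray(p,name,u,v):
    K=np.array(p["camera_matrix"]);R=np.array(p["R"]);t=np.array(p["t"])
    x=(u-K[0,2])/K[0,0];y=(v-K[1,2])/K[1,1]
    if name=="wrist":
        r=np.hypot(x,y);s=np.sinc(r/np.pi);c=np.array([x*s,y*s,np.cos(r)])
    else: c=np.array([x,y,1.])
    d=R.T@c;return -R.T@t,d/np.linalg.norm(d)
def onz(p,name,u,v,z):
    o,d=ray(p,name,u,v);return o+d*(z-o[2])/d[2]
def tri(*rays):
    A=0;b=0
    for o,d in rays:
        P=np.eye(3)-np.outer(d,d);A=A+P;b=b+P@o
    X=np.linalg.solve(A,b);return X,[np.linalg.norm((np.eye(3)-np.outer(d,d))@(X-o)) for o,d in rays]
def snap(name,tag):
    import pickle
    p=imaging.camera_params(name);im=imaging.snapshot(name)[:,:,::-1].copy()
    cv2.imwrite(f"pics/{tag}.png",im);pickle.dump(p,open(f"pics/{tag}.pkl","wb"));return p,im
def load(tag):
    import pickle
    return pickle.load(open(f"pics/{tag}.pkl","rb")),cv2.imread(f"pics/{tag}.png")
E
python3 - <<'E'
from h import *
p,im=snap("wrist","w1");R=np.array(p["R"]);print(np.round(-R.T@p["t"],3),np.round(R,2).tolist(),np.round(p["camera_matrix"],1).tolist())
snap("top","top1")
E
```

```text
time: 0.9
tool_pos: [0.3581, -0.1419, 0.2966]
ee_rot: [3.141, -0.0, 1.64]
wrist_force: [1.2, -0.3, 0.3]
width: 0.0941
finger_force: 0.0
time: 1.6
tool_pos: [0.3729, -0.0235, 0.296]
ee_rot: [-3.141, -0.001, 2.525]
wrist_force: [1.1, -0.2, -0.6]
width: 0.094
finger_force: 0.0
[0.319 0.015 0.464] [[0.58, 0.82, -0.0], [0.79, -0.56, 0.23], [0.19, -0.13, -0.97]] [[325.2, 0.0, 279.0], [0.0, 325.2, 211.0], [0.0, 0.0, 1.0]]
```

View pics/w1.png

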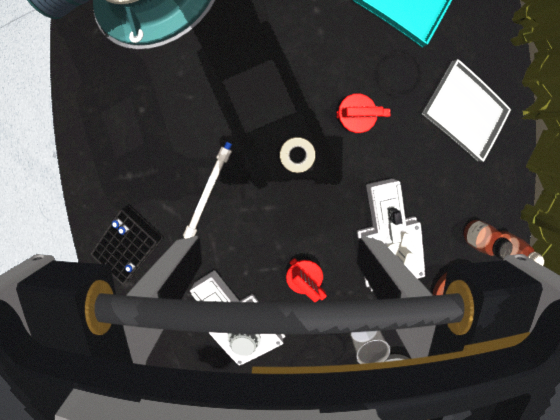

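The wrist view shows the filter station at (395,230) with the slide's black tab at about (396,213). The whitish steel tray is at (467,110), the cyan one is at the top, and the red decoys are at (358,113) and (305,278). Next I'll estimate the hood's height and the rough positions.

Run:
```python
from h import *
P={n:imaging.camera_params(n) for n in("scene","top")}
for a,b in(((262,100),(235,178)),((383,105),(349,20))):
    print("hood",*tri(ray(P["scene"],"scene",*a),ray(P["top"],"top",*b)))
for z in(.2,.3,.4,.5,.6):print(z,onz(P["scene"],"scene",325,150,z).round(3))
w,_=load("w1")
for n,a,b in(("tray",(467,110),(158,216)),("slidetab",(396,215),(238,190))):
    print(n,*tri(ray(w,"wrist",*a),ray(P["top"],"top",*b)), onz(w,"wrist",*a,.03))
```

```text
hood [0.49334147 0.04321224 0.45782248] [np.float64(0.0028039321767797326), np.float64(0.0028039321767799152)]
hood [ 0.76668188 -0.15446494  0.44564621] [np.float64(0.002165280507927926), np.float64(0.0021652805079278837)]
0.2 [0.715 0.007 0.2  ]
0.3 [ 0.632 -0.081  0.3  ]
0.4 [ 0.55 -0.17  0.4 ]
0.5 [ 0.467 -0.259  0.5  ]
0.6 [ 0.384 -0.347  0.6  ]
tray [ 0.44845565  0.29291308 -0.00755308] [np.float64(0.0001711662789738516), np.float64(0.00017116627897383738)] [0.43801487 0.27086066 0.03      ]
slidetab [0.51202709 0.08325593 0.01731567] [np.float64(0.007743070724973927), np.float64(0.007743070724973859)] [0.50476329 0.08862917 0.03      ]
```

Run:
```python
from h import *
_,t=load("top1");_,w=load("w1")
a=cv2.resize(t[120:250,110:290],(720,520)[:2] if 0 else (540,390),interpolation=cv2.INTER_CUBIC)
b=cv2.resize(w[50:290,330:560],(0,0),fx=1.625,fy=1.625,interpolation=cv2.INTER_CUBIC)[:390]
b=cv2.resize(b,(260,271)); b=cv2.copyMakeBorder(b,0,390-271,0,0,cv2.BORDER_CONSTANT)
cv2.imwrite("pics/c1.png",np.hstack([a,b]))
```

```text
(no output)
```

View pics/c1.png

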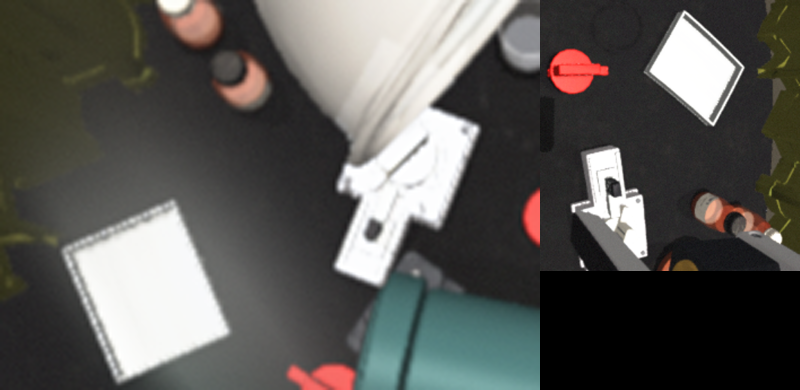

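Crop and candidates:
- **Tray:** the open tray with grey metal walls at crop (145,290), top image (158,216), is the steel one. The cyan tray at top image (153,293) is not meant.
- **Filter:** the ivory bar at crop (405,155), top image (245,172), is in the station with the slide tab (crop 372,230). The red plugs at (221,251) and (295,190) are decoys.

The hood rim overhangs the station at about z 0.34–0.46, so I'll lean the tool back, away from it.

```bash
python3 -m pendant '[[2,3,-1,-4.3,-7.2,0,1],[2,3,-1,-4.3,-7.2,0,1],[2,3,-1.5,-4.3,-7.2,0,1],[2,3,-1.5,0,0,4,1],[0.7,1,-1.5,0,0,0,1],[0,0,0,0,0,0,1]]'
python3 - <<'E'
from h import *
snap("wrist","w2")
P=imaging.camera_params("scene");R=np.array(P["R"]);K=np.array(P["camera_matrix"])
for z in(.2,.4,.5,.55,.6):
    c=K@(R@np.array([.238,-.495,z])+P["t"]);print(z,(c/c[2]).round())
E
```

```text
time: 2.3
tool_pos: [0.4589, 0.1073, 0.228]
ee_rot: [3.109, 0.433, 2.589]
wrist_force: [-0.6, -0.4, 0.3]
width: 0.0942
finger_force: 0.0
0.2 [304. 340.   1.]
0.4 [308. 290.   1.]
0.5 [311. 260.   1.]
0.55 [312. 243.   1.]
0.6 [314. 225.   1.]
```

View pics/w2.png

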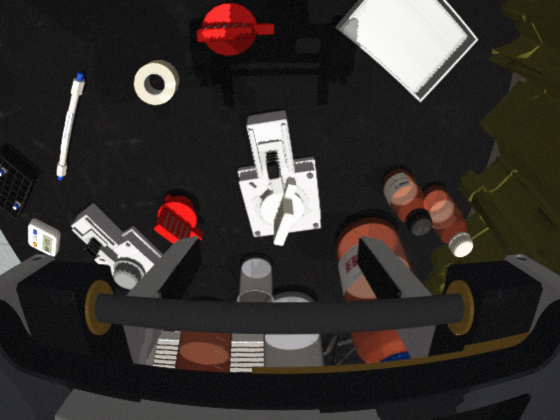

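The leaned wrist view shows the whole station: block corners about (238,170)–(322,235), slide tab near (272,160), ivory bar (285,212), tab tip about (300,178). The tray is at (407,45) and the beaker at (256,280). I'll take a second viewpoint and enlarge both.

```bash
python3 -m pendant '[[0.5,-2,-2,0,0,0,1],[0.5,-2,-2,0,0,0,1],[0.5,-1.5,-1.5,0,0,0,1],[0,0,0,0,0,0,1]]'
python3 - <<'E'
from h import *
p,im=snap("wrist","w3");_,w2=load("w2")
o=onz(load("w2")[0],"wrist",282,195,.05);R=np.array(p["R"]);c=R@o+p["t"];K=p["camera_matrix"]
r=np.hypot(c[0],c[1]);th=np.arctan2(r,c[2]);u,v=int(K[0][2]+K[0][0]*th*c[0]/r),int(K[1][2]+K[0][0]*th*c[1]/r)
print(o,u,v)
a=cv2.resize(w2[105:245,232:332],None,fx=4,fy=4,interpolation=cv2.INTER_CUBIC)
u0,v0=max(u-50,0),max(v-75,0);print(u0,v0)
b=cv2.resize(im[v0:v0+140,u0:u0+100],None,fx=4,fy=4,interpolation=cv2.INTER_CUBIC)
cv2.imwrite("pics/c2.png",np.hstack([a,b]))
E
```

```text
time: 2.75
tool_pos: [0.4741, 0.0483, 0.1752]
ee_rot: [3.107, 0.436, 2.581]
wrist_force: [0.4, 0.3, -0.2]
width: 0.0939
finger_force: 0.0
[0.53551187 0.07107671 0.05      ] 329 188
279 113
```

View pics/c2.png

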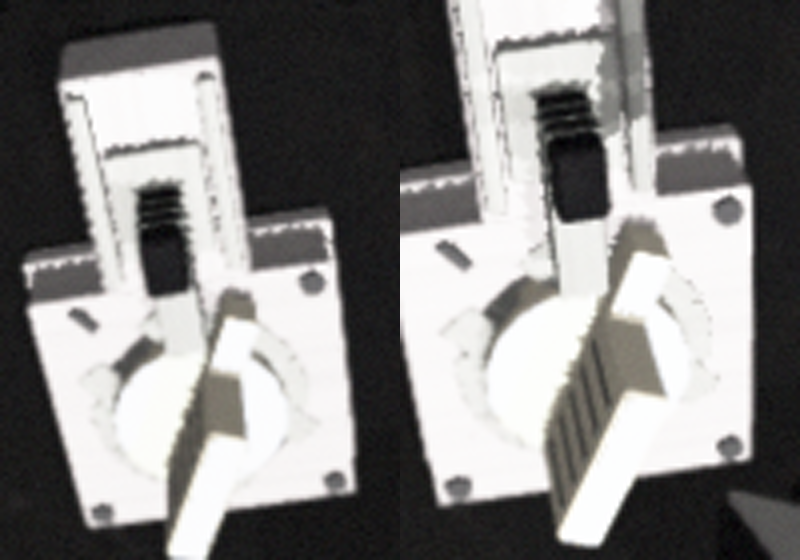

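```bash
cat > m.py <<'E'
from h import *
a,_=load("w2");b,_=load("w3")
def T(l,r):
    return tri(ray(a,"wrist",232+l[0]/4,105+l[1]/4),ray(b,"wrist",279+(r[0]-400)/4,113+r[1]/4))
D={}
for n,l,r in(("sLL",(102,512),(458,487)),("sLR",(335,482),(730,446)),("sUR",(311,282),(727,210)),("mark",(84,320),(453,254)),("slide",(167,262),(580,178)),
 ("barA",(207,433),(619,390)),("barB",(243,437),(665,398)),("barC",(207,562),(605,545)),("barD",(168,552),(557,537)),("tabtip",(235,297),(640,228))):
    X,e=T(l,r);D[n]=X;print(n,X.round(4),np.round(e,4)[:1])
c=(D["sLL"]+D["sUR"])/2;print("centre",c)
v=D["sUR"]-D["sLL"];print("diag",np.degrees(np.arctan2(v[1],v[0])),np.linalg.norm(v))
v=D["sLR"]-D["sUR"];print("+x dir",np.degrees(np.arctan2(v[1],v[0])),np.linalg.norm(v))
v=D["sLR"]-D["sLL"];print("+y dir",np.degrees(np.arctan2(v[1],v[0])),np.linalg.norm(v))
bc=sum(D["bar"+k] for k in"ABCD")/4;print("bar",bc)
for i,j in("AD","BC"):
    v=D["bar"+i]-D["bar"+j];print(np.degrees(np.arctan2(v[1],v[0])),np.linalg.norm(v))
for n in("mark","slide","tabtip"):
    v=(D[n]-c);print(n,np.degrees(np.arctan2(v[1],v[0])),np.hypot(*v[:2]))
p=load("w2")[0]
E
python3 m.py
```

```text
sLL [0.5834 0.0058 0.0313] [0.0001]
sLR [0.6139 0.0775 0.03  ] [0.0003]
sUR [0.5406 0.1067 0.0309] [0.]
mark [0.5183 0.0418 0.0276] [0.0002]
slide [0.4985 0.0824 0.0576] [0.0002]
barA [0.5443 0.0672 0.0713] [0.0001]
barB [0.5479 0.0763 0.076 ] [0.0003]
barC [0.5826 0.0446 0.0767] [0.0002]
barD [0.5764 0.0349 0.0731] [0.0003]
tabtip [0.5315 0.086  0.0345] [0.0001]
centre [0.56199274 0.05622334 0.03109583]
diag 113.02904548571959 0.10959539089060334
+x dir -21.682586773827023 0.07893397135210968
+y dir 66.97576820088307 0.07791582047178362
bar [0.56283087 0.05577053 0.07427745]
134.77952440820536 0.045530310817515546
137.57297730585108 0.04699865597390477
mark -161.68943871745512 0.04599488417220018
slide 157.57973945867113 0.06863150975877111
tabtip 135.75521507356518 0.04260826202613813
```

```bash
cat > go.py <<'E'
import sys,numpy as np
from scipy.spatial.transform import Rotation as Ro
from bench import robot
# usage: go.py gx gy gz az lean nrows -> per-row shift (cm) and turn (deg)
gx,gy,gz,az,t,n=map(float,sys.argv[1:7]);az,t=np.radians([az,t])
h=np.array([np.cos(az),np.sin(az),0]);k=np.array([0,0,1.])
x=h*np.cos(t)-k*np.sin(t);z=-(h*np.sin(t)+k*np.cos(t));T=Ro.from_matrix(np.c_[x,np.cross(z,x),z])
o=robot.get_obs();C=Ro.from_euler("xyz",o["ee_rot"])
d=np.array([gx,gy,gz])+.008*z-o["tool_pos"];r=np.degrees((T*C.inv()).as_rotvec())
print("total cm",(d*100).round(2),"deg",r.round(1)," per row",(d*100/n).round(2),(r/n).round(2),"yaw tool",np.degrees(np.arctan2(C.as_matrix()[1,0],C.as_matrix()[0,0])).round(1))
E
python3 go.py 0.4985 0.0825 0.12 158 22 4
```

```text
total cm [ 2.64  3.2  -6.42] deg [-0.3  3.6  9.2]  per row [ 0.66  0.8  -1.61] [-0.09  0.9   2.31] yaw tool 147.9
```

```bash
python3 -m pendant '[[0.65,0.8,-1.6,-0.1,0.9,2.3,0.45],[0.65,0.8,-1.6,-0.1,0.9,2.3,0.45],[0.65,0.8,-1.6,-0.1,0.9,2.3,0.45],[0.65,0.8,-1.6,-0.1,0.9,2.3,0.45],[0,0,0,0,0,0,0.45],[0,0,0,0,0,0,0.45]]'; python3 go.py 0.4985 0.0825 0.061 158 22 4
python3 - <<'E'
from h import *
snap("wrist","w4");snap("scene","s4")
_,w=load("w4");_,s=load("s4")
a=w[60:330,140:440];b=cv2.resize(s[80:260,200:420],None,fx=1.5,fy=1.5)
cv2.imwrite("pics/c4.png",np.hstack([cv2.resize(a,(450,405)),cv2.resize(b,(350,405))]))
E
```

```text
time: 3.4
tool_pos: [0.5018, 0.0834, 0.1141]
ee_rot: [3.141, 0.386, 2.761]
wrist_force: [1.1, -0.1, -0.1]
width: 0.0492
finger_force: 0.0
total cm [-0.05 -0.2  -6.05] deg [ 0.   0.1 -0.2]  per row [-0.01 -0.05 -1.51] [ 0.01  0.03 -0.05] yaw tool 158.2
```

View pics/c4.png

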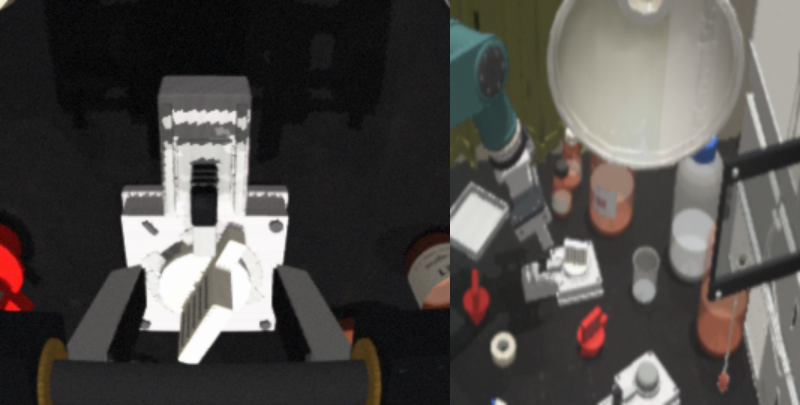

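The wrist view shows the tool lined up with the station and the slide tab (crop 204,193) midway between the fingers. In the scene view the arm stays clear of the hood. I'll go down and grip the tab.

```bash
python3 -m pendant '[[0,-0.1,-2,0,0,0,0.45],[0,-0.1,-2,0,0,0,0.45],[0,0,-2,0,0,0,0.45],[0,0,0,0,0,0,0.45],[0,0,0,0,0,0,0],[0,0,0,0,0,0,0],[0,0,0,0,0,0,0],[0,0,0,0,0,0,0]]'; python3 -m pendant '[[0,0,0,0,0,0,0],[0,0,0,0,0,0,0]]'
```

```text
time: 4.3
tool_pos: [0.5019, 0.0813, 0.0538]
ee_rot: [3.141, 0.387, 2.761]
wrist_force: [-0.3, 0.4, 0.3]
width: 0.0137
finger_force: 0.0
time: 4.5
tool_pos: [0.5017, 0.081, 0.0537]
ee_rot: [-3.141, 0.386, 2.762]
wrist_force: [-2.4, -1.5, 5.4]
width: 0.0116
finger_force: 30.0
```

Gripped at about 12 mm width. Now pull back 20 mm along azimuth 158°.

```bash
python3 -m pendant '[[-0.46,0.19,0,0,0,0,0],[-0.46,0.19,0,0,0,0,0],[-0.46,0.19,0,0,0,0,0],[-0.46,0.19,0,0,0,0,0],[-0.2,0.08,0,0,0,0,0],[0,0,0,0,0,0,0],[0,0,0,0,0,0,0]]'
```

```text
time: 5.2
tool_pos: [0.4832, 0.0885, 0.0537]
ee_rot: [-3.141, 0.392, 2.763]
wrist_force: [10.8, -6.7, -3.4]
width: 0.0118
finger_force: 30.0
```

It moved 20.0 mm, and the force rose to about 13 N at the stop, so the slide is fully back. Now release and rise.

```bash
python3 -m pendant '[[0,0,0,0,0,0,0.4],[0,0,0,0,0,0,0.4],[0,0,0,0,0,0,0.4],[0,0,2,0,0,0,0.45],[0,0,2,0,0,0,0.45],[0,0,2.5,0,0,0,0.45],[0,0,1.5,0,0,0,0.45],[0,0,0,0,0,0,0.45]]'; python3 go.py 0.5627 0.056 0.125 136 22 4;  python3 - <<'E'
from h import *
snap("wrist","w5")
E
```

```text
time: 6.0
tool_pos: [0.482, 0.0904, 0.1352]
ee_rot: [3.139, 0.389, 2.761]
wrist_force: [0.2, 0.5, -0.0]
width: 0.0423
finger_force: 0.0
total cm [ 8.28 -3.64 -1.76] deg [  0.    0.3 -22.3]  per row [ 2.07 -0.91 -0.44] [ 0.01  0.08 -5.57] yaw tool 158.2
```

```bash
python3 go.py 0.5627 0.056 0.125 136 28 5
python3 - <<'E'
from h import *
_,w=load("w5");_,v=load("w4")
cv2.imwrite("pics/c5.png",np.hstack([cv2.resize(w[20:300,190:390],(400,560)),cv2.resize(v[20:300,190:390],(400,560))]))
E
```

```text
total cm [ 8.44 -3.67 -1.53] deg [ -3.3  -5.  -22.2]  per row [ 1.69 -0.73 -0.31] [-0.65 -0.99 -4.45] yaw tool 158.2
```

View pics/c5.png

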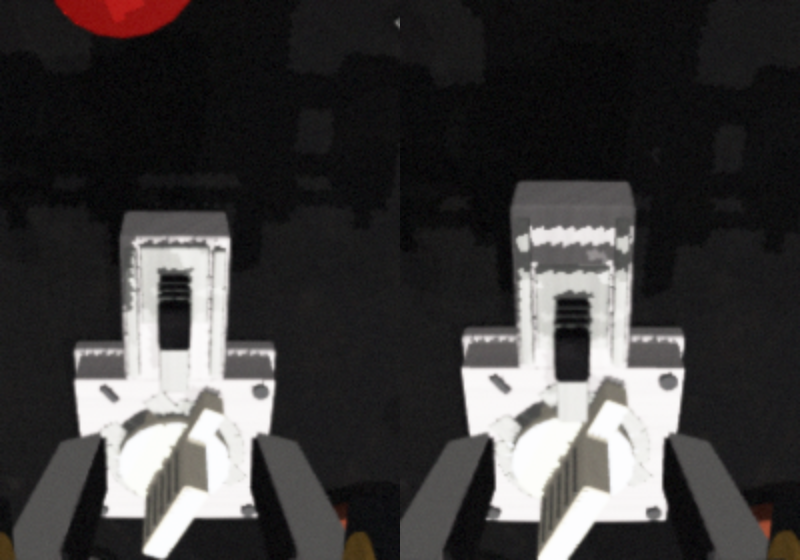

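Left image (now): the slide plate has moved to the end of the apron and its tongue is off the tab, so it is fully back. The filter is unmoved. Next I'll go over the filter's bar.

```bash
python3 -m pendant '[[1.7,-0.73,-0.3,-0.65,-1,-4.45,0.45],[1.7,-0.73,-0.3,-0.65,-1,-4.45,0.45],[1.7,-0.73,-0.3,-0.65,-1,-4.45,0.45],[1.7,-0.73,-0.3,-0.65,-1,-4.45,0.45],[1.7,-0.73,-0.3,-0.65,-1,-4.45,0.45],[0,0,0,0,0,0,0.45],[0,0,0,0,0,0,0.45]]'; python3 go.py 0.5627 0.056 0.066 136 28 3
```

```text
time: 6.75
tool_pos: [0.5644, 0.0532, 0.1153]
ee_rot: [-3.137, 0.485, 2.377]
wrist_force: [-0.1, 0.5, -0.2]
width: 0.0422
finger_force: 0.0
total cm [ 0.1   0.02 -5.64] deg [ 0.  -0.3 -0. ]  per row [ 0.03  0.01 -1.88] [ 0.01 -0.1  -0.01] yaw tool 136.2
```

```bash
python3 -m pendant '[[0.03,0,-1.9,0,0,0,0.45],[0.03,0,-1.9,0,0,0,0.45],[0.03,0,-1.85,0,0,0,0.45],[0,0,0,0,0,0,0.45],[0,0,0,0,0,0,0.2],[0,0,0,0,0,0,0.1],[0,0,0,0,0,0,0],[0,0,0,0,0,0,0]]';python3 -m pendant '[[0,0,0,0,0,0,0],[0,0,0,0,0,0,0]]'; python3 go.py 0.5627 0.056 0.066 136 28 3
```

```text
time: 7.55
tool_pos: [0.5672, 0.0532, 0.0622]
ee_rot: [3.141, 0.489, 2.373]
wrist_force: [-0.0, -0.3, 0.8]
width: 0.0137
finger_force: 0.5
time: 7.75
tool_pos: [0.567, 0.0529, 0.0621]
ee_rot: [-3.141, 0.489, 2.373]
wrist_force: [-1.3, -0.8, 4.5]
width: 0.0118
finger_force: 30.0
total cm [-0.16  0.05 -0.31] deg [0.1 0.  0. ]  per row [-0.05  0.02 -0.1 ] [0.02 0.   0.01] yaw tool 136.0
```

```bash
python3 - <<'E'
from bench import robot
import numpy as np
o=robot.get_obs();print(np.round(o["joint_positions"],3),np.round(o["joint_torque"],1))
E
python3 go.py 0.5627 0.056 0.069 156.7 28 3;python3 go.py 0.5627 0.056 0.069 177.3 28 3;python3 go.py 0.5627 0.056 0.069 198 28 3
```

```text
[ 0.23   0.061  1.799 -0.473  1.053 -0.383] [  0.3 -28.3 -26.7  -1.   -1.2   0. ]
total cm [-0.09  0.16 -0.01] deg [ 0.   0.  20.7]  per row [-0.03  0.05 -0.  ] [0.02 0.01 6.91] yaw tool 136.0
total cm [-0.06  0.29 -0.01] deg [ 0.   0.  41.3]  per row [-0.02  0.1  -0.  ] [2.000e-02 1.000e-02 1.378e+01] yaw tool 136.0
total cm [-0.08  0.43 -0.01] deg [ 0.  0. 62.]  per row [-0.03  0.14 -0.  ] [1.000e-02 1.000e-02 2.068e+01] yaw tool 136.0
```

```bash
python3 -m pendant '[[0.03,0.06,0,0,0,6.9,0],[0.03,0.06,0,0,0,6.9,0],[0.03,0.06,0,0,0,6.9,0],[0,0,0,0,0,0,0]]';python3 -m pendant '[[0.01,0.06,0,0,0,6.9,0],[0.01,0.06,0,0,0,6.9,0],[0.01,0.06,0,0,0,6.9,0],[0,0,0,0,0,0,0]]'; python3 go.py 0.5627 0.056 0.069 198 28 3
```

```text
time: 8.15
tool_pos: [0.5679, 0.054, 0.0621]
ee_rot: [3.14, 0.49, 2.732]
wrist_force: [-0.4, -0.9, 2.9]
width: 0.0115
finger_force: 30.0
time: 8.55
tool_pos: [0.5686, 0.0559, 0.062]
ee_rot: [3.14, 0.49, 3.09]
wrist_force: [-0.2, -1.5, 4.0]
width: 0.012
finger_force: 30.0
total cm [-0.24  0.12 -0.01] deg [-0.1  0.  20.9]  per row [-0.08  0.04 -0.  ] [-0.03  0.02  6.97] yaw tool 177.0
```

```bash
python3 -m pendant '[[-0.04,0.06,0,0,0,6.9,0],[-0.04,0.06,0,0,0,6.9,0],[-0.04,0.06,0,0,0,7.2,0],[0,0,0,0,0,0,0]]'
python3 - <<'E'
from h import *
p,w=snap("wrist","w6"); cv2.imwrite("pics/c6.png",cv2.resize(w[100:330,170:430],None,fx=2.5,fy=2.5,interpolation=cv2.INTER_CUBIC))
E
```

```text
time: 8.95
tool_pos: [0.568, 0.0579, 0.0621]
ee_rot: [3.139, 0.489, -2.831]
wrist_force: [-0.5, 0.4, 5.4]
width: 0.0119
finger_force: 30.2
```

View pics/c6.png

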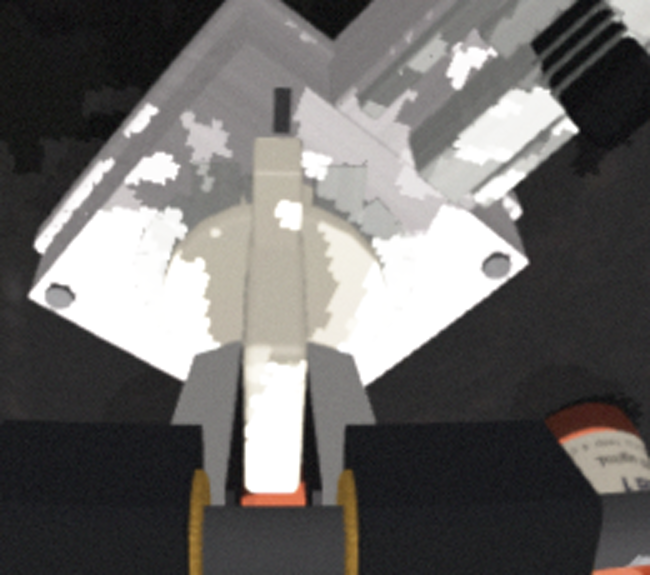

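The tab (crop 277,150) points at the mark (282,110), perhaps 1–1.5° past it. I'll turn back 1° and lift gently while watching the force.

```bash
python3 -m pendant '[[0,0,0,0,0,-1.2,0],[0,0,0.2,0,0,0,0],[0,0,0.3,0,0,0,0],[0,0,0.4,0,0,0,0],[0,0,0,0,0,0,0]]'
```

```text
time: 9.5
tool_pos: [0.5644, 0.0575, 0.0658]
ee_rot: [-3.14, 0.48, -2.847]
wrist_force: [2.5, -5.4, -6.5]
width: 0.0119
finger_force: 30.0
```

```bash
python3 -m pendant '[[0,0,0,0,0,0,0],[0,0,0,0,0,0,0]]'
python3 - <<'E'
from h import *
o=robot.get_obs();print(np.round(o["joint_positions"],3),np.round(o["joint_torque"],1),np.round(o["qvel"],3),o["wrist_torque"])
_,s=snap("scene","s7");p,w=snap("wrist","w7")
cv2.imwrite("pics/c7.png",np.hstack([cv2.resize(s[80:260,180:420],(400,300)),cv2.resize(w[80:335,160:440],(400,364))[:300]]))
E
```

```text
time: 9.7
tool_pos: [0.5643, 0.0575, 0.0658]
ee_rot: [-3.14, 0.48, -2.847]
wrist_force: [4.0, -4.6, -7.9]
width: 0.012
finger_force: 30.0
[-0.107 -0.097  1.942  0.238  0.864 -2.087] [  3.5 -28.1 -30.9   2.4  -0.9  -0.1] [-0.002 -0.     0.001  0.001  0.001  0.001] [-1.23542656 -0.0672963  -0.78121459]
```

View pics/c7.png

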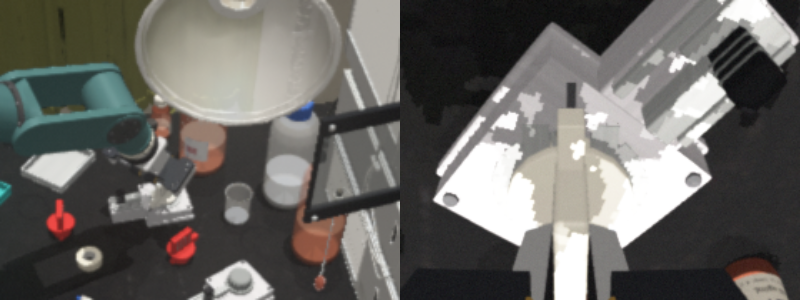

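Left: the arm is clear of the hood. Right: the tab still points at the mark (crop 572,95). The lift came out shorter than commanded, so I'll continue in small steps and watch the force.

```bash
python3 -m pendant '[[0,0,0.3,0,0,0,0],[0,0,0,0,0,0,0]]';python3 -m pendant '[[0,0,0.3,0,0,0,0],[0,0,0,0,0,0,0]]'
python3 - <<'E'
from h import *
# track bar far-top edge & tab against block: compare frames w6,w7,w8 by colour-free phase: ivory tab region centroid
snap("wrist","w8")
E
```

```text
time: 10.0
tool_pos: [0.5643, 0.0576, 0.0687]
ee_rot: [-3.141, 0.479, -2.847]
wrist_force: [2.3, -4.2, -6.5]
width: 0.0119
finger_force: 30.0
time: 10.2
tool_pos: [0.5643, 0.0584, 0.0726]
ee_rot: [-3.142, 0.48, -2.845]
wrist_force: [0.1, -4.2, -4.8]
width: 0.0118
finger_force: 30.0
```

```bash
cat > tm.py <<'E'
from h import *
import sys
def m(A,B,box,pad=14):
    x,y,w,h=box;a=load(A)[1];b=load(B)[1]
    r=cv2.matchTemplate(b[y-pad:y+h+pad,x-pad:x+w+pad],a[y:y+h,x:x+w],cv2.TM_CCOEFF_NORMED)
    _,s,_,l=cv2.minMaxLoc(r);return (l[0]-pad,l[1]-pad,round(s,2))
base=sys.argv[1]
for B in sys.argv[2:]:print(base,B,"filter tab",m(base,B,(266,150,30,22)),"screws",m(base,B,(184,210,20,20)),m(base,B,(358,197,20,20)),"mark",m(base,B,(274,130,18,24)))
E
python3 tm.py w6 w7 w8;python3 tm.py w7 w8
```

```text
w6 w7 filter tab (-1, 1, 0.89) screws (2, 2, 0.97) (-3, 0, 0.99) mark (-3, 2, 0.94)
w6 w8 filter tab (-2, -5, 0.84) screws (2, -6, 0.97) (-7, -7, 0.98) mark (-4, -4, 0.9)
w7 w8 filter tab (-1, -6, 0.88) screws (1, -7, 0.99) (-3, -7, 0.98) mark (-1, -6, 0.94)
```

Run:
```python
from h import *
for t in("w6","w7","w8"):
    g=cv2.cvtColor(load(t)[1],cv2.COLOR_BGR2GRAY).astype(int)
    print(t,[int(g[r,277:282].mean()) for r in range(126,180,2)])
    print("  rows 205-300",[int(g[r,277:282].mean()) for r in range(230,304,3)])
    # bar left/right edges
    for r in(262,280):print("  row",r,g[r,256:304:2].tolist())
```

```text
w6 [135, 134, 136, 136, 134, 100, 100, 101, 100, 96, 94, 93, 91, 96, 138, 180, 178, 180, 179, 180, 180, 190, 189, 184, 184, 185, 185]
  rows 205-300 [181, 179, 180, 211, 196, 244, 255, 255, 255, 255, 255, 255, 255, 255, 255, 255, 255, 255, 255, 255, 255, 255, 254, 146, 88]
  row 262 [126, 126, 125, 122, 49, 34, 178, 254, 255, 255, 255, 255, 255, 255, 255, 255, 255, 249, 49, 49, 124, 125, 120, 129]
  row 280 [123, 123, 123, 37, 20, 27, 247, 255, 255, 255, 255, 255, 255, 255, 255, 255, 255, 182, 27, 22, 41, 123, 126, 126]
w7 [125, 126, 134, 136, 135, 136, 68, 58, 58, 56, 57, 57, 58, 58, 61, 165, 176, 176, 177, 176, 179, 193, 185, 186, 186, 186, 185]
  rows 205-300 [177, 177, 200, 196, 206, 224, 254, 255, 255, 255, 255, 255, 255, 255, 255, 255, 255, 255, 255, 255, 255, 255, 255, 147, 88]
  row 262 [125, 128, 125, 121, 49, 36, 198, 250, 255, 255, 255, 255, 255, 255, 255, 255, 254, 240, 42, 50, 119, 122, 124, 124]
  row 280 [124, 123, 122, 40, 20, 23, 243, 255, 255, 255, 255, 255, 255, 255, 255, 255, 255, 212, 23, 21, 39, 125, 125, 126]
w8 [131, 133, 131, 72, 61, 60, 60, 63, 62, 64, 62, 69, 131, 133, 132, 166, 173, 175, 176, 174, 175, 191, 184, 184, 183, 184, 183]
  rows 205-300 [175, 175, 197, 193, 199, 254, 255, 255, 255, 255, 255, 255, 255, 255, 255, 255, 255, 255, 255, 255, 255, 255, 255, 145, 88]
  row 262 [123, 124, 124, 120, 46, 35, 178, 255, 255, 255, 255, 255, 255, 255, 255, 255, 255, 239, 33, 45, 122, 127, 123, 123]
  row 280 [126, 125, 118, 39, 24, 22, 230, 255, 255, 255, 255, 255, 255, 255, 255, 255, 255, 225, 25, 22, 41, 116, 127, 123]
```

The tab tip (row 155) and the bar end (row 299) stay fixed in the wrist image while the mark moves away, so the filter rises with the gripper. Continue lifting, and measure the tray in the meantime.

```bash
python3 -m pendant '[[0,0,0.5,0,0,0,0],[0,0,0.5,0,0,0,0],[0,0,0.5,0,0,0,0],[0,0,0.5,0,0,0,0],[0,0,0.5,0,0,0,0],[0,0,0,0,0,0,0]]'
python3 - <<'E'
from h import *
out={}
P=imaging.camera_params("top")
def rect(im,seed):
    g=cv2.cvtColor(im,cv2.COLOR_BGR2GRAY);m=cv2.morphologyEx((g>85).astype(np.uint8),cv2.MORPH_CLOSE,np.ones((5,5)))
    n,l=cv2.connectedComponents(m);c,_=cv2.findContours((l==l[seed[1],seed[0]]).astype(np.uint8),0,2);c=max(c,key=cv2.contourArea)
    a=cv2.approxPolyDP(c,6,True).reshape(-1,2);return a,cv2.contourArea(c)
for t,n,p,seed in(("top0","top",P,(158,216)),("w1","wrist",load("w1")[0],(467,110))):
    a,A=rect(cv2.imread(f"pics/{t}.png"),seed);print(t,A,a.tolist())
    X=np.array([onz(p,n,*q,.02) for q in a]);print((X[:,:2]).round(3).tolist(),"ctr",X.mean(0).round(4),[round(float(np.linalg.norm(X[i]-X[i-1])),3) for i in range(len(X))])
    if len(X)==4:out[t]=a
E
```

```text
time: 10.85
tool_pos: [0.5675, 0.0586, 0.1028]
ee_rot: [-3.14, 0.491, -2.843]
wrist_force: [0.3, -0.2, -2.9]
width: 0.0118
finger_force: 30.0
top0 4234.5 [[125, 199], [149, 247], [163, 243], [188, 261], [200, 246], [218, 262], [230, 256], [227, 243], [206, 240], [197, 212], [170, 182], [156, 179], [133, 201]]
[[0.493, 0.373], [0.366, 0.309], [0.377, 0.273], [0.329, 0.207], [0.368, 0.176], [0.326, 0.129], [0.341, 0.097], [0.375, 0.105], [0.383, 0.16], [0.457, 0.183], [0.537, 0.255], [0.545, 0.291], [0.487, 0.352]] ctr [0.4142 0.2238 0.02  ] [0.022, 0.142, 0.038, 0.081, 0.05, 0.063, 0.035, 0.035, 0.056, 0.077, 0.107, 0.038, 0.083]
w1 4875.5 [[457, 59], [422, 114], [483, 161], [510, 108]]
[[0.367, 0.308], [0.406, 0.204], [0.524, 0.261], [0.481, 0.358]] ctr [0.4446 0.283  0.02  ] [0.124, 0.111, 0.131, 0.106]
```

```bash
python3 -m pendant '[[-2,-0.6,0.5,0,0,0,0],[-2.5,-0.7,1,0,0,0,0],[-2.5,-0.7,1.5,0,0,0,0],[-2,0,2,0,0,0,0],[-1,0.5,2,0,0,0,0],[0,0,0,0,0,0,0]]'
python3 - <<'E'
from h import *
P=imaging.camera_params("top");g=cv2.cvtColor(cv2.imread("pics/top0.png"),cv2.COLOR_BGR2GRAY)
for th in(110,130,150,170):
    n,l=cv2.connectedComponents(cv2.morphologyEx((g>th).astype(np.uint8),cv2.MORPH_CLOSE,np.ones((3,3))));c,_=cv2.findContours((l==l[216,158]).astype(np.uint8),0,2);c=max(c,key=cv2.contourArea)
    r=cv2.boxPoints(cv2.minAreaRect(c));X=np.array([onz(P,"top",*q,.02) for q in r]);print(th,cv2.contourArea(c),X.mean(0).round(4),np.linalg.norm(X[0]-X[1]).round(3),np.linalg.norm(X[1]-X[2]).round(3))
    o=ray(P,"top",*r.mean(0));a=[[457,59],[422,114],[483,161],[510,108]];w=load("w1")[0]
    q=np.array([onz(w,"wrist",*k,.02) for k in a]).mean(0);co=-np.array(w["R"]).T@w["t"];d=(q-co)/np.linalg.norm(q-co);print("  tri",tri(o,(co,d))[0].round(4))
E
```

```text
time: 11.45
tool_pos: [0.4677, 0.0435, 0.1752]
ee_rot: [-3.137, 0.495, -2.841]
wrist_force: [0.5, -0.0, -2.0]
width: 0.0114
finger_force: 30.0
110 2042.5 [0.4461 0.2835 0.02  ] 0.114 0.133
  tri [0.4457 0.2844 0.0172]
130 1979.5 [0.4464 0.2849 0.02  ] 0.111 0.13
  tri [0.4464 0.2864 0.0141]
150 1918.5 [0.446  0.2851 0.02  ] 0.109 0.128
  tri [0.4461 0.2864 0.0144]
170 1871.0 [0.4454 0.2852 0.02  ] 0.107 0.127
  tri [0.4457 0.2862 0.0151]
```

Both views agree on the tray: centre about (0.446, 0.284), rim at about 15–20 mm. I'll carry the filter over, turning 40° on the way so the gripper's long side stays off the curtain.

```bash
python3 -m pendant '[[-0.27,3.5,0,0,0,5.8,0],[-0.27,3.5,0,0,0,5.8,0],[-0.27,3.5,0,0,0,5.8,0],[-0.27,3.5,-1,0,0,5.8,0],[-0.27,3.5,-1,0,0,5.8,0],[-0.27,3.5,-1,0,0,5.8,0],[-0.27,3.5,-1,0,0,5.8,0],[0,0,0,0,0,0,0]]'
python3 - <<'E'
from h import *
from scipy.spatial.transform import Rotation as Ro
o=robot.get_obs();m=Ro.from_euler("xyz",o["ee_rot"]).as_matrix();az=np.degrees(np.arctan2(m[1,0],m[0,0]))
print("az",az,"lean",np.degrees(np.arccos(-m[2,2])),"yaxis z",m[2,1])
p,w=snap("wrist","w9");snap("top","top9");snap("scene","s9")
hsv=cv2.cvtColor(w,cv2.COLOR_BGR2HSV)
# ground truth of tray in this view: expected pixels of tray rim corners
R=np.array(p["R"]);K=np.array(p["camera_matrix"])
for X in[(.367,.308,.02),(.406,.204,.02),(.524,.261,.02),(.481,.358,.02)]:
    c=R@np.array(X)+p["t"];r=np.hypot(c[0],c[1]);t=np.arctan2(r,c[2]);print((K[0,2]+K[0,0]*t*c[0]/r).round(),(K[1,2]+K[0,0]*t*c[1]/r).round())
for n,a,b in(("curtain w1",(515,100),0),):print(n,onz(load("w1")[0],"wrist",*a,0))
E
```

```text
time: 12.25
tool_pos: [0.4462, 0.2906, 0.1274]
ee_rot: [3.137, 0.484, -2.132]
wrist_force: [-0.1, -1.3, -2.7]
width: 0.0117
finger_force: 30.0
az -122.17852450873188 lean 27.747168019848733 yaxis z 0.0037058015142437117
376.0 128.0
262.0 39.0
184.0 174.0
286.0 224.0
curtain w1 [0.48235709 0.392928   0.        ]
```

```bash
python3 -m pendant '[[0.15,-0.08,-2,0,0,0,0],[0.15,-0.08,-2,0,0,0,0],[0,0,-1.5,0,0,0,0],[0,0,-0.8,0,0,0,0],[0,0,-0.4,0,0,0,0],[0,0,0,0,0,0,0],[0,0,0,0,0,0,0]]'
```

```text
time: 13.1
tool_pos: [0.4516, 0.2869, 0.0651]
ee_rot: [-3.139, 0.49, -2.134]
wrist_force: [-0.5, -0.7, -2.4]
width: 0.0118
finger_force: 30.0
```

```bash
python3 -m pendant '[[0,0,-0.4,0,0,0,0],[0,0,-0.3,0,0,0,0],[0,0,0,0,0,0,0]]';python3 -m pendant '[[0,0,-0.2,0,0,0,0],[0,0,0,0,0,0,0]]'
```

```text
time: 13.4
tool_pos: [0.4503, 0.2869, 0.0565]
ee_rot: [-3.141, 0.487, -2.135]
wrist_force: [-0.2, 0.1, -2.5]
width: 0.012
finger_force: 30.0
time: 13.6
tool_pos: [0.4511, 0.2873, 0.056]
ee_rot: [-3.14, 0.489, -2.134]
wrist_force: [-2.7, -1.7, 3.3]
width: 0.0117
finger_force: 30.0
```

Contact came at the expected height for the tray floor (TCP z 0.056). Release and rise.

```bash
python3 -m pendant '[[0,0,0,0,0,0,0.1],[0,0,0,0,0,0,0.2],[0,0,0,0,0,0,0.35],[0,0,0,0,0,0,0.45],[0,0,0,0,0,0,0.45],[0,0,0,0,0,0,0.45]]'; python3 -m pendant '[[0,0,1.5,0,0,0,0.45],[0,0,2.5,0,0,0,0.45],[0,0,3,0,0,0,0.45],[-1,-1.5,3,0,0,0,0.45],[-2,-3.5,1,0,0,0,0.45],[-2,-3.5,0,0,0,0,0.45],[-2,-3.5,0,0,0,0,0.45],[0,0,0,0,0,0,0.45]]'
python3 - <<'E'
from h import *
p,w=snap("wrist","w10");snap("top","top10")
g=cv2.cvtColor(w,cv2.COLOR_BGR2GRAY);R=np.array(p["R"]);K=np.array(p["camera_matrix"])
def proj(X):
    c=R@np.array(X)+p["t"];r=np.hypot(c[0],c[1]);t=np.arctan2(r,c[2]);return K[0,2]+K[0,0]*t*c[0]/r,K[1,2]+K[0,0]*t*c[1]/r
a=np.radians(237.8);e=np.array([np.cos(a),np.sin(a)]);f=np.array([-e[1],e[0]])
c0=np.array([.446,.284])
for n,u,v,z in(("top+",-24,0,.069),("top-",24,0,.069),("L",0,6,.069),("R",0,-6,.069),("tabtip",43,0,.03),("flangeL",0,27,.031),("flangeR",0,-27,.031)):
    X=[*(c0+u*e/1e3+v*f/1e3),z];print(n,np.round(proj(X)))
hsv=cv2.cvtColor(w,cv2.COLOR_BGR2HSV);x,y=map(int,proj([*c0,.069]))
print(x,y)
for r in range(max(y-44,0),y+48,4):
    print(r,' '.join("%3d%s"%(g[r,q],'y' if hsv[r,q,1]>18 else ' ') for q in range(x-56,x+60,5)))
E
```

```text
time: 14.2
tool_pos: [0.4508, 0.2869, 0.0549]
ee_rot: [-3.141, 0.488, -2.135]
wrist_force: [0.4, 0.4, -0.9]
width: 0.0419
finger_force: 0.0
time: 15.0
tool_pos: [0.3763, 0.1875, 0.1719]
ee_rot: [-3.131, 0.469, -2.158]
wrist_force: [-0.4, 1.2, 0.1]
width: 0.0423
finger_force: 0.0
top+ [277. 274.]
top- [276. 244.]
L [271. 260.]
R [282. 260.]
tabtip [276. 204.]
flangeL [253. 235.]
flangeR [301. 234.]
276 259
215  34   32y  96  248  253  253  252  155  104  139y 255  255  148y 136y 103  110  250  250  251  251  252  252  234   93 
219  30  106  233  252  252  253  252  113  150y 252  255  255  249  201  131y 109  244  251  251  252  253  243   95   87 
223  45   99  249  252  253  252  252  175y 255  255  255  255  195y 255  254  151  251  251  252  252  251  105   85  238 
227 100  249  252  252  252  252  251  255  255  255  148y 151y 214y 255  255  252  251  251  252  251  165   95  192   51 
231 130  247  252  252  251  252  248  255  255  255  153y 152y 194y 255  255  255  251  252  251  223   91  108   92   35 
235 235  168  241  250  248  251  251  255  255  255  151y 150y 182y 25
[... 1459 characters left out ...]
   35   34   32y  36   36   34   30   33y  31   33   33   35   23y  18   17y  96 
287 101   10y  15y  18   34y  34y  37y  40   32y  35   32   35   36   36y  35   36   38y  33y  33   32y  27   19y  15y  48 
291  91   13y  15y  15y  30y  37   38   35y  34   33   32   37   39   34   34y  33y  35y  33   35y  33y  33   12y  22y  15y
295  54   16   18y  26y  46   39y  37   33y  66y  65y  66y  50y  94y  53y  80y  94y  89y  87y  89y  47y  51y  15y  18y  23 
299  75   11   18y  85y  90y  92y  95y  88y  94y  90y  90y  45y  53y  50y  91y  93y  93y  94y  93y  47y  57y  21y   7y  71 
303  40   40   42   38   34   39   42   39   38   37y  34   38   38   39   38y  42   37y  41   39y  42   41   41   39   40
```

The wrist numbers show the bar top at rows 245–273 and columns 269–283, where I predicted an upright filter at the tray's centre (244–274, 271–282). I'll check the bystanders quickly against the first top view, then hand in.

Run:
```python
from h import *
a=cv2.imread("pics/top0.png");b=cv2.imread("pics/top10.png")
for n,x,y in(("timer",396,227),("blank",348,180),("beaker",287,131),("botA",190,147),("botB",173,124),("red1",295,190),("red2",221,251),("tape",260,251),("pen",314,262),("cyan",153,293)):
    s=14;p=6;r=cv2.matchTemplate(b[y-s-p:y+s+p,x-s-p:x+s+p],a[y-s:y+s,x-s:x+s],cv2.TM_CCOEFF_NORMED);_,v,_,l=cv2.minMaxLoc(r);print(n,l[0]-p,l[1]-p,round(v,2))
print(robot.get_obs()["time"],robot.close_job())
```

```text
timer 0 0 1.0
blank 0 0 1.0
beaker 0 0 1.0
botA 0 0 1.0
botB 0 0 1.0
red1 0 0 1.0
red2 1 1 0.58
tape 0 0 0.99
pen 0 0 1.0
cyan -6 -1 0.46
the job is handed in; nothing more can be done
15.1 None
```

I pulled the slide fully back, turned the filter to the mark, lifted it out and stood it upright in the steel tray, handing in at 15.1 s; the listed bystanders and blank station had not moved, but I could not confirm one red plug and the cyan tray in the last top view, where the arm probably hid them.

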